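# Close the specimen case and present the code reader to its label

### The job

Book out the specimen case: press its hinged lid shut until the latch at the front snaps over it, and only then lift the code reader out of its charging cradle, carry it clear over the standing tubes without brushing them or the case, and hold it upright with its window about two centimetres above the barcode on the lid, centred on the barcode and with the long side of the window along the barcode's length. Finish while still holding the reader there, steady and not touching anything; leave the tube rack, the label roll, the jar and the marker where they are.

Things in the scene. Friction and masses are not known exactly. Their poses are not given: they have to be found in the camera images.
- case: grey plastic specimen transport case, fixed to the desk, tubes packed in dark foam inside; 150 mm deep (x), 200 mm wide (y), 64 mm high without its lid. Origin: centre of the underside. Its front (-x, roughly to the robot) has a black spring latch, 50 mm wide, standing out 20 mm. It stands left or right of the tube rack; a label roll lies in front of it
- lid (a joint): angle of the case's lid (rad): 0 = shut, grows as it opens upward about the hinge along the case's back edge. Stiff hinge: stays where left (starts 0.6 to 1.0; 1 to 3 N at the front edge moves it). At about 0.06 the lid's tongue meets the latch nose; some 6 to 10 N down on the front edge takes it past, and the latch holds it at 0. Not pushed past, the lid stays ajar
- lid_hinge (a point): middle of the lid's hinge line at the back edge of the case, 75 mm behind the case's centre and 64 mm above the desk; the line runs along the case's y
- lid_front (a point): middle of the lid's front edge, on its outer (upper) face, 154 mm from the hinge line and 10 mm above it when shut. The lid is a flat slab 154 mm deep, 204 mm wide, 10 mm thick; a latch tongue stands out 7 mm beyond the front edge here and hangs down; the latch stays below the lid's top
- barcode (a point): centre of the barcode (50 mm long, 24 mm across, black bars) on the white label (96 x 60 mm) stuck on the lid's outer face; 84 mm from the hinge line, 30 mm from the lid's middle towards +y. Axes: z out of the lid, y along the barcode's length (the row of bars), x along each bar, from latch to hinge. 74 mm above the desk when shut
- reader: cordless code reader, dark, 155 mm long, 0.18 kg, shaver-shaped, nose down in the cradle. Origin: centre of the scan window in the flat underside of its head; z from there up the handle, y along the head's long side, x through its thickness. Head 76 (y) x 30 (x) mm to z = 34; shoulders to z = 60; flat-sided handle 40 (y) x 28 (x) mm from there to the top: grip it across x at about z = 115
- reader_window (a point): centre of the reader's scan window (66 mm along y, 15 mm along x): the same point and axes as the origin of the reader. A small trigger stands out 2 mm on the handle's -x face at z = 66 mm
- cradle: grey charging cradle, fixed to the desk: base plate 100 (x) x 130 (y) mm, 12 mm thick; in its middle a cup, outside 46 (x) x 92 (y) mm, rim 41 mm above the desk, where the reader's head stands 29 mm deep with 3 mm of play; lift it straight up 35 mm or more to clear. Origin: centre of the underside. On the other side of the tube rack from the case
- tube_rack: loose black rack, 206 mm (its x) by 112 mm (its y) and 43 mm high, holding 29 standing yellow-capped tubes whose tops are 116 mm above the desk; it stands between case and cradle with its long side running away from the robot. Origin: centre of the underside
- label_roll: bystander: paper label roll lying flat, 72 mm across, 40 mm high; origin at the centre of its underside
- specimen_jar: bystander: pale jar with a white cap, 64 mm across, 68 mm high, behind the cradle; origin at the centre of its underside
- marker: bystander: marker pen lying on the desk, 135 mm long, 17 mm high, in front of the tube rack; origin under its middle

How it is judged:
By the outcome, as a careful person would: the job done as asked, in the order asked, and still so for the second after the job is handed in, while the arm keeps its last pose, push and grip.
It also fails if it takes over 64 s, if anything falls off the work surface, if the arm or the gripper's body presses on something with over 40 N, if the wrist force passes 120 N, or if a joint passes its speed limit or range.

### The arm

A 6-joint arm with a two-finger parallel gripper is mounted at the origin on the work surface. World frame = base frame: x ahead of the robot, y to its left, z up, the work surface at z = 0. Lengths are in m, angles in rad, forces in N, time in s.
With the tool pointing down it reaches from about 0.375 to 0.975 m from the base axis. Payload 3.8 kg.
Tool frame: the origin (TCP) lies at the very end of the fingers, on their centre line; the grasp point (between the pads) lies bot.grasp_offset behind it (bot.grasp_offset is the distance from the TCP to the grasp point, in m); z points along the fingers, y is the line along which they close (so a half turn about z gives the same grasp; the last joint's range is limited). The gripper opens to 85 mm and grips with 20 to 120 N. Pads are 22 mm wide; open, the fingers measure 114 mm over their backs; the gripper's body (76 mm by 85 mm) begins 54 mm behind the grasp point. The pads swing forward as they close: fully open they stand 13 mm farther back than shut.
Start: joints at [1.225, 0.264, 1.604, -0, 1.274, -0.037], TCP at [0.205, 0.643, 0.231] pointing down, gripper open.
Joint ranges: [-2.63, 2.63], [-0.94, 2.18], [0.31, 2.57], [-1.31, 4.45], [0, 2.66], [-2.55, 2.55]. Speed limits (rad/s): [2.57, 2.57, 3.14, 3.14, 3.14, 3.14].

### API

Orientations are given as a unit quaternion [x, y, z, w].
In Python, from station import bot gives the robot as it stands. Calls block until the motion is done:
- bot.move_to(position, orientation): joint-space move of the TCP to a pose.
- bot.move_linear(position, rot=None, velocity=0.15, until_force=None): straight line of the TCP; rot=None keeps the orientation; velocity is the mean speed in m/s. With until_force (N) it stops when the force on the tool has changed by that much, and returns True; else False.
- bot.move_joints(angles): joint-space move.
- bot.move_gripper(opening, squeeze=None): finger opening in m; squeeze is the grip in N (None keeps the last); returns when the fingers have stopped.
- bot.hold(seconds).
- bot.inverse_kinematics(position, orientation): joint angles nearest the present ones, or None.
- bot.observe(): the state.
- bot.camera(name): name is "scene" or "top" or "wrist"; returns a dict with "frame" (480x640x3 uint8, blue, green, red), "camera_matrix" (3x3 intrinsics, pixels), "R" (3x3) and "t" (3): a world point X has camera coordinates R X + t; the wrist camera has in their place "tool_from_camera" (4x4, takes a point from camera to tool coordinates, whose origin is the TCP and whose axes are the flange's). Camera axes: x right, y down, z forward; pixel columns grow to the right and rows downward; lengths in m; the calibration is good to about 2 mm. A picture is of the moment at which its call begins: read the wrist's pose just before it. There is no depth.
A pose or a line that the arm cannot do raises bot.IKError and nothing moves.
- bot.sign_off(): hands the job in; it is judged then, once.
The state is a dict: "time": time; "qpos": joint angles; "qvel": joint speeds; "joint_efforts": joint torques, N m; "tcp_pos": TCP position; "orientation": TCP orientation; "contact_force": force on the tool from outside, world axes, zero at the start; "torque": the same for the moment, N m; "grip_width": finger opening in m; "finger_force": force on a finger pad.
Only numpy, scipy, OpenCV 4.12 (cv2) and the standard library are available. Lean on these libraries where they do the work, as an engineer would, in place of code of your own. Each camera call takes 0.05 s, during which the arm holds its last target. There are 200 camera calls.

## Working session

There is one attempt and no reset: what is moved stays moved. The work goes in short steps, each a Python script; the robot and the scene stay as the last script left them, time stands still between calls to the robot, and variables do not carry over. Pictures are saved under pics/ and viewed, at most 12 in all, crops included, and the job is handed in when it is done.

```bash
ls; mkdir -p pics; python3 - <<'E'
from station import bot
import cv2,pickle
d={}
for n in("scene","top","wrist"):
    c=bot.camera(n); d[n]=c; cv2.imwrite(f"pics/{n}0.png",c["frame"])
    print(n,{k:v for k,v in c.items() if k!="frame"})
pickle.dump(d,open("c0.pkl","wb"))
print(bot.observe(),bot.grasp_offset)
E
```

```text
pics
station.py
scene {'camera_matrix': array([[456.9477877 ,   0.        , 318.78192397],
       [  0.        , 456.9477877 , 239.49054814],
       [  0.        ,   0.        ,   1.        ]]), 'R': array([[ 0.4876571 ,  0.87279352, -0.0205433 ],
       [ 0.45089788, -0.2719409 , -0.85014072],
       [-0.74758387,  0.40531423, -0.52615466]]), 't': array([-0.2367542 , -0.16006113,  1.44112922])}
top {'camera_matrix': array([[568.21245294,   0.        , 318.17487853],
       [  0.        , 568.21245294, 231.85647468],
       [  0.        ,   0.        ,   1.        ]]), 'R': array([[ 0.0595112 , -0.99821239, -0.00551783],
       [-0.97231078, -0.05671384, -0.22670527],
       [ 0.22598707,  0.01885655, -0.97394778]]), 't': array([-0.02003891,  0.53142425,  1.06362071])}
wrist {'camera_matrix': array([[380.59039324,   0.        , 320.80119112],
       [  0.        , 380.59039324, 233.70688593],
       [  0.        ,   0.        ,   1.        ]]), 'tool_from_camera': array([[ 1.33474188e-03, -9.65844586e-01, -2.59118611e-01,
         6.58602379e-02],
       [ 9.99998826e-01,  1.09417742
[... 229 characters left out ...]
 0.15, 'qpos': array([ 1.22513654e+00,  2.64573824e-01,  1.60505553e+00,  1.18459392e-05,
        1.27370841e+00, -3.68901301e-02]), 'qvel': array([-0.00063773, -0.00475842, -0.00522517, -0.00089808,  0.00013667,
       -0.00067831]), 'joint_efforts': array([ 1.76582711e-03, -5.15907884e+01, -3.67962384e+01, -1.36573822e-04,
        7.95820932e-03, -3.44427940e-05]), 'tcp_pos': array([0.20492341, 0.64254815, 0.23025484]), 'orientation': array([ 1.53773932e-01,  9.88105671e-01, -8.55564033e-04, -1.71440532e-04]), 'contact_force': array([0.57402443, 0.5965058 , 0.81896782]), 'torque': array([-0.06266001,  0.00282127,  0.02781374]), 'finger_force': 0.0, 'grip_width': 0.08544057548393018} 0.0187
```

View pics/top0.png

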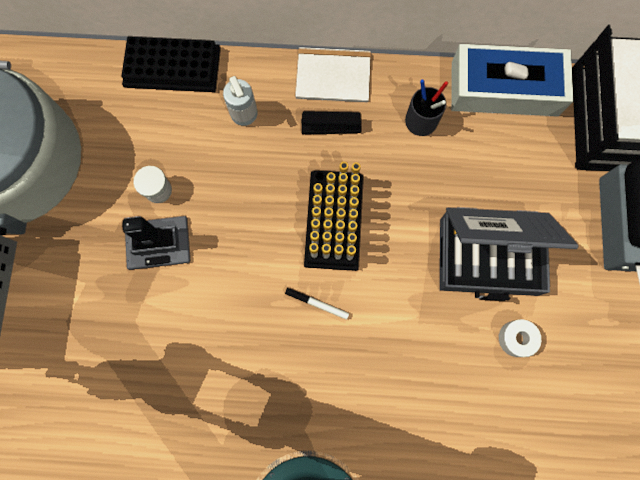

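View pics/scene0.png

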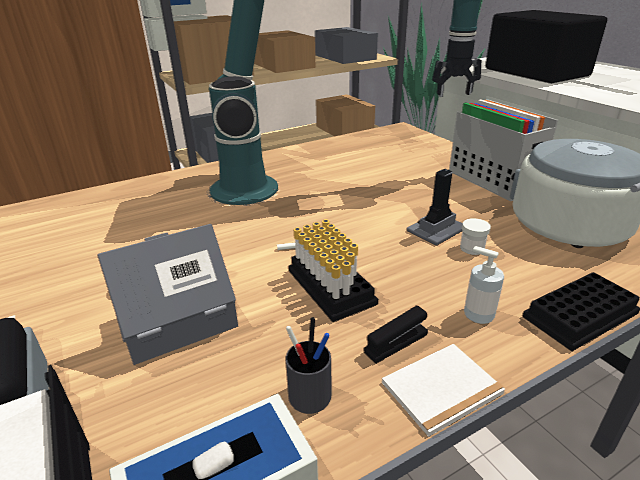

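The top view shows the case on the right (front edge about (440-550, 292), latch (493,296)), the roll at (522,338), the rack at (334,220), and the cradle at (157,242) with the reader leaning up-left because of perspective. In the scene view the lid is open and the barcode sits at (187,270).

```bash
cat > h.py <<'E'
import numpy as np, cv2, pickle
from scipy.spatial.transform import Rotation as Rn
def ray(c,uv):
    d=np.linalg.inv(c["camera_matrix"])@np.r_[uv,1.]
    return -c["R"].T@c["t"], c["R"].T@d
def onz(c,uv,z):
    o,d=ray(c,uv); return o+d*(z-o[2])/d[2]
def proj(c,X):
    p=c["camera_matrix"]@(c["R"]@np.asarray(X)+c["t"]); return p[:2]/p[2]
def tri(obs):
    A=np.zeros((3,3));b=np.zeros(3)
    for c,uv in obs:
        o,d=ray(c,uv);d=d/np.linalg.norm(d);P=np.eye(3)-np.outer(d,d);A+=P;b+=P@o
    X=np.linalg.solve(A,b);return X,[np.linalg.norm(proj(c,X)-uv) for c,uv in obs]
def wrist(bot):
    s=bot.observe();c=dict(bot.camera("wrist"))
    T=np.eye(4);T[:3,:3]=Rn.from_quat(s["orientation"]).as_matrix();T[:3,3]=s["tcp_pos"]
    W=np.linalg.inv(T@c["tool_from_camera"]);c["R"]=W[:3,:3];c["t"]=W[:3,3];return c
E
python3 - <<'E'
from h import *
d=pickle.load(open("c0.pkl","rb"));f=d["top"]["frame"];s=d["scene"]["frame"]
R=lambda im,x,y,w,h:cv2.resize(im[y:y+h,x:x+w],(400,300),interpolation=cv2.INTER_CUBIC)
m=np.vstack([np.hstack([R(f,430,200,160,120),R(f,110,205,100,75)]),np.hstack([R(s,90,220,160,120),R(s,400,160,100,75)])])
cv2.imwrite("pics/crop1.png",m)
t=d["top"]
for n,uv,z in[("caseFL",(440,292),0),("caseFR",(548,294),0),("rollc",(522,338),.04),("rack bl",(306,266),.043),("rack br",(358,269),.043),("rack tl",(311,171),.043),("crad bl",(127,268),.012),("crad br",(189,262),.012),("crad tr",(187,218),.012)]:print(n,onz(t,uv,z).round(3))
E
```

```text
caseFL [ 0.435 -0.243  0.   ]
caseFR [ 0.444 -0.462  0.   ]
rollc [ 0.35  -0.393  0.04 ]
rack bl [0.465 0.032 0.043]
rack br [ 0.465 -0.072  0.043]
rack tl [0.664 0.034 0.043]
crad bl [0.445 0.397 0.012]
crad br [0.464 0.272 0.012]
crad tr [0.557 0.287 0.012]
```

View pics/crop1.png

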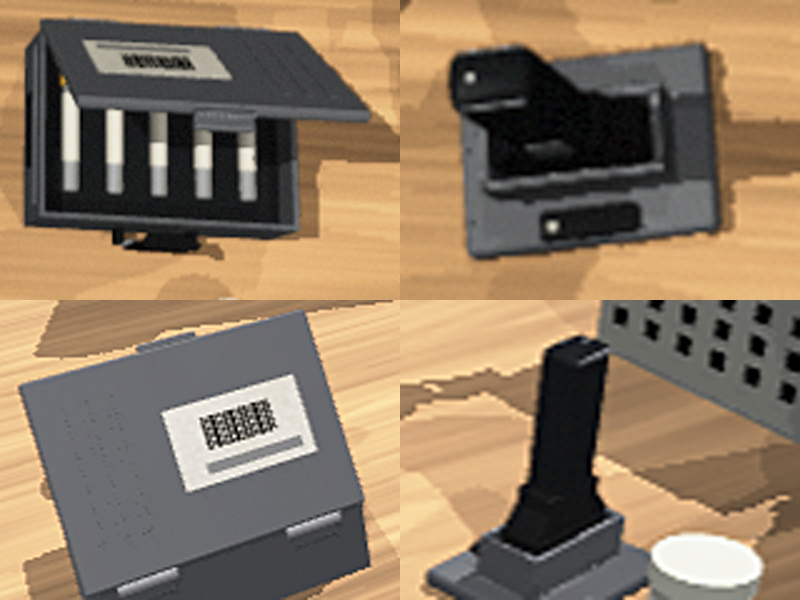

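The crop shows the case rim's front corners at about (440,289) and (549,294), with the barcode at top (493,225) and scene (185,269). The cradle's base corners are at (127.5,269), (189.5,262.5) and (187.5,216), and the trigger faces the robot. Next I'll take wrist views of both.

```bash
python3 - <<'E'
from station import bot
from h import *
d=pickle.load(open("c0.pkl","rb"))
print(tri([(d["top"],(493.2,224.8)),(d["scene"],(184.8,268.8))]))
q=lambda a:[np.cos(a/2),np.sin(a/2),0,0]
bot.move_to([.42,.34,.33],q(np.pi)); bot.hold(.2); a=wrist(bot)
bot.move_to([.40,-.33,.36],q(np.pi)); bot.hold(.2); b=wrist(bot)
pickle.dump((a,b),open("c1.pkl","wb"));cv2.imwrite("pics/wa.png",a["frame"]);cv2.imwrite("pics/wb.png",b["frame"])
s=bot.observe();print(s["time"],s["qpos"],s["tcp_pos"])
E
```

```text
(array([ 0.5459892 , -0.31110227,  0.13787946]), [np.float64(0.12430795173779557), np.float64(0.12537270537632428)])
4.4667 [-7.36786782e-01 -8.92530273e-02  1.75329860e+00  1.77335699e-05
  1.47767343e+00 -2.30856026e+00] [ 0.40032913 -0.32955617  0.35994688]
```

View pics/wa.png

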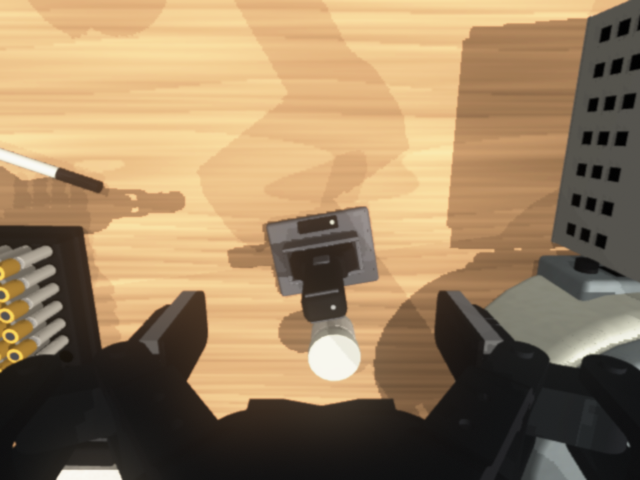

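View pics/wb.png

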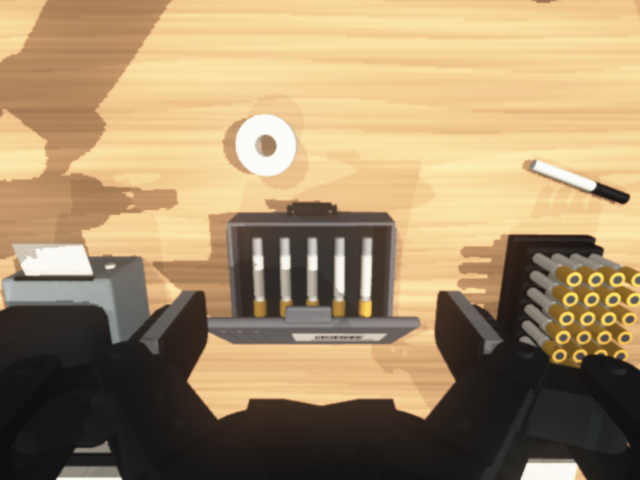

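The wrist views show the cradle base with corners near (265,225), (368,207), (378,277) and (283,295), and the reader top at (325,305). The case front rim runs (230,215)-(394,212), with the latch at (312,209) and the tongue at (308,314). I'll zoom in for exact corners.

```bash
python3 - <<'E'
from h import *
a,b=pickle.load(open("c1.pkl","rb"))
R=lambda im,x,y,w,h,W,H:cv2.resize(im[y:y+h,x:x+w],(W,H),interpolation=cv2.INTER_CUBIC)
cv2.imwrite("pics/crop2.png",cv2.convertScaleAbs(np.vstack([R(b["frame"],200,196,220,76,800,276),np.hstack([R(a["frame"],255,200,133,107,400,321),R(b["frame"],200,300,133,53,400,160)]) if 0 else np.hstack([R(a["frame"],255,200,133,107,400,321),np.vstack([R(b["frame"],200,300,230,50,400,87),np.zeros((234,400,3),np.uint8)])])]),alpha=1.6))
E
```

```text
(no output)
```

View pics/crop2.png

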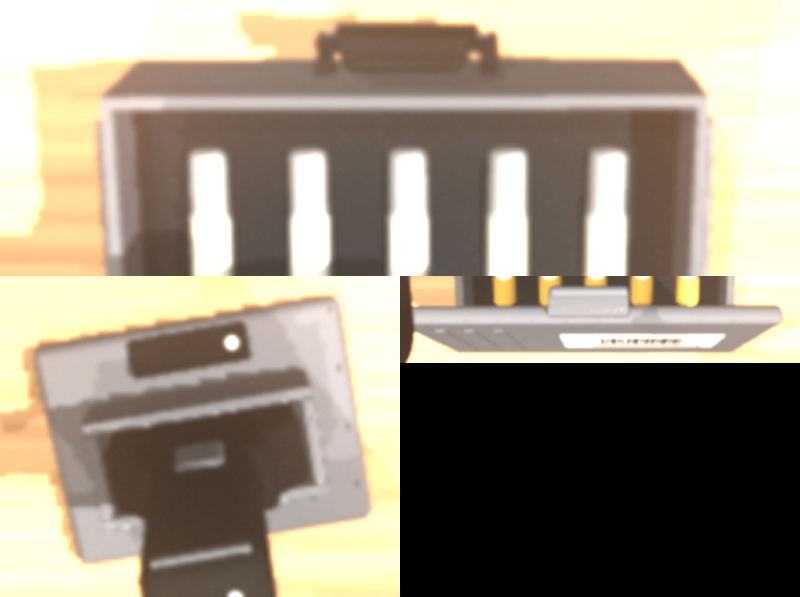

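The crop gives rim front corners at (228,222.4) and (394.2,221.6), and cradle base corners at (267.3,224.6), (366.7,207), (378,278.5) and (282.9,295.1).

```bash
python3 - <<'E'
from h import *
a,b=pickle.load(open("c1.pkl","rb"));d=pickle.load(open("c0.pkl","rb"));t=d["top"]
L,Rr=onz(b,(228,222.4),.064),onz(b,(394.2,221.6),.064)
print("case wrist",L,Rr,np.linalg.norm(L-Rr),(L+Rr)/2, "yaw",np.arctan2(-(Rr-L)[0],(Rr-L)[1]))
print(onz(b,(238.5,213),0),onz(b,(387,212.5),0))
L,Rr=onz(t,(549.2,293.4),.064),onz(t,(440,288.8),.064)
print("case top",L,Rr,np.linalg.norm(L-Rr),(L+Rr)/2,np.arctan2(-(Rr-L)[0],(Rr-L)[1]))
C=[onz(a,p,.012) for p in((267.3,224.6),(366.7,207),(378,278.5),(282.9,295.1))]
print("cradle",np.round(C,4),np.mean(C,0),[np.linalg.norm(C[i]-C[i-1]).round(4) for i in range(4)])
for p,q in((0,1),(3,2)): v=C[q]-C[p];print("yaw",np.arctan2(-v[0],v[1]))
C=[onz(t,p,.012) for p in((127.5,269.2),(189.5,262.5),(187.5,216.2))];print("top cradle",(C[0]+C[2])/2)
print("rim wrist ctr", [onz(a,(255+x/3.007,200+y/3.007),.041) for x,y in((83,152),(310,117))])
# barcode in three views
print(tri([(t,(493.2,224.8)),(d["scene"],(184.8,268.8)),(b,(200+241/1.739,300+65/1.739))]))
# reader top
print("top z.167",onz(a,(255+207/3.007,200+300/3.007),.167))
E
```

```text
case wrist [ 0.43894011 -0.43783261  0.064     ] [ 0.43752159 -0.24122187  0.064     ] 0.19661585513732246 [ 0.43823085 -0.33952724  0.064     ] yaw 0.007214730590751578
[ 0.44110148 -0.43882962  0.        ] [ 0.43995496 -0.23880877  0.        ]
case top [ 0.43565948 -0.43901979  0.064     ] [ 0.43221538 -0.22977063  0.064     ] 0.20927750456339336 [ 0.43393743 -0.33439521  0.064     ] 0.016457841234093322
cradle [[0.4656 0.2755 0.012 ]
 [0.4431 0.3983 0.012 ]
 [0.5369 0.4161 0.012 ]
 [0.5604 0.2927 0.012 ]] [0.50150452 0.34567805 0.012     ] [np.float64(0.0963), np.float64(0.1249), np.float64(0.0955), np.float64(0.1256)]
yaw 0.18156324454344833
yaw 0.1882496497733815
top cradle [0.50146377 0.3410172  0.012     ]
rim wrist ctr [array([0.49021357, 0.29676984, 0.041     ]), array([0.47564127, 0.38592415, 0.041     ])]
(array([ 0.54640318, -0.3103132 ,  0.13860762]), [np.float64(0.5715335787820172), np.float64(0.453287451421883), np.float64(1.4831191091335458)])
top z.167 [0.49517222 0.34468407 0.167     ]
```

Both views agree: case front middle is (0.438,-0.338), hinge (0.588,-0.337) and lid angle ≈0.95. The cradle is at (0.5015,0.345) with yaw 0.185, and the sizes come out right to within 4%. I'll close the lid now.

```bash
python3 - <<'E'
from station import bot
from h import *
H=np.array([.588,-.338,.064]);s=.142
P=lambda th,e=0:H+[-s*np.cos(th)+(.01+e)*np.sin(th),0,s*np.sin(th)+(.01+e)*np.cos(th)]
q=[0,1,0,0]
bot.move_gripper(0.0)
bot.move_to(P(1.05,.03),q)
for th in(.85,.62,.4,.2,.1):
    r=bot.move_linear(P(th),velocity=.08,until_force=15); o=bot.observe()
    print(th,r,o["time"],o["tcp_pos"].round(4),o["contact_force"].round(1))
    if r: break
else:
  for z in(.076,.073,.070,.067):
    p=[H[0]-.146,H[1],z]
    r=bot.move_linear(p,velocity=.03,until_force=25);o=bot.observe()
    print(z,r,o["time"],o["tcp_pos"].round(4),o["contact_force"].round(1))
    if r: break
E
```

```text
0.85 False 6.9833 [ 0.502  -0.3382  0.1776] [ 0.1 -0.3  0.3]
0.62 False 7.5417 [ 0.4776 -0.3378  0.154 ] [ 0.7 -0.6 -0.3]
0.4 False 8.0833 [ 0.4605 -0.3377  0.1278] [ 0.8 -0.5  0.6]
0.2 False 8.5917 [ 0.4502 -0.3376  0.1012] [ 0.2 -0.3  0.1]
0.1 False 8.9167 [ 0.4471 -0.3375  0.0872] [-0.5 -0.5  0.4]
0.076 False 9.5167 [ 0.4414 -0.3377  0.0755] [-1.4  0.2 -0.6]
0.073 False 9.7667 [ 0.442  -0.3382  0.0739] [-2.9  2.5  7.3]
0.07 False 10.0167 [ 0.442  -0.3383  0.0735] [-7.6  6.8 24.7]
0.067 False 10.2667 [ 0.4421 -0.3385  0.0732] [-13.9  10.9  40.1]
```

```bash
python3 - <<'E'
from station import bot
from h import *
bot.move_linear([.442,-.338,.12],velocity=.1)
bot.move_to([.40,-.31,.30],[0,1,0,0]);bot.hold(.2)
w=wrist(bot);t=bot.camera("top");s=bot.camera("scene");pickle.dump((w,t,s),open("c2.pkl","wb"))
R=lambda im,x,y,w,h,W,H:cv2.resize(im[y:y+h,x:x+w],(W,H),interpolation=cv2.INTER_CUBIC)
cv2.imwrite("pics/c2.png",np.vstack([R(w["frame"],160,180,320,180,800,450),np.hstack([R(t["frame"],430,200,160,60,400,150),R(s["frame"],90,230,160,60,400,150)])]))
print(bot.observe()["time"])
E
```

```text
12.075
```

View pics/c2.png

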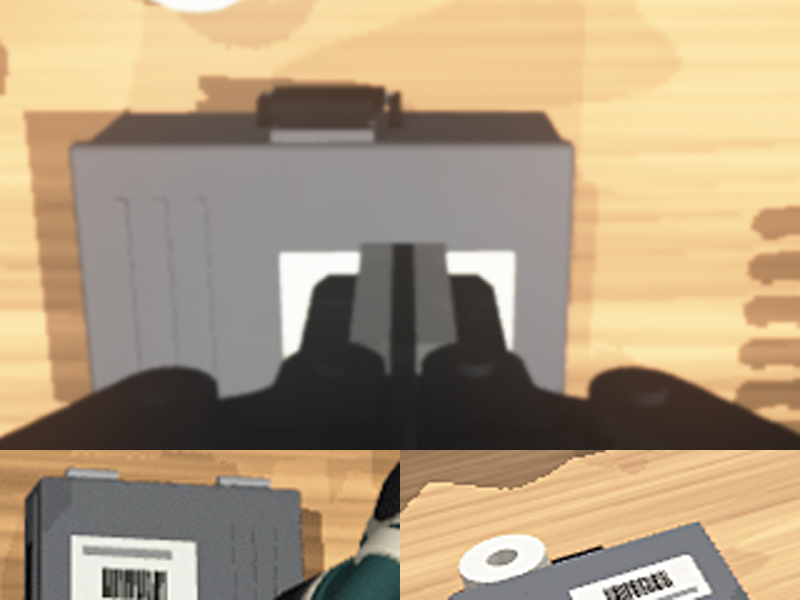

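The lid is flat and the latch nose sits over the tongue (crop (325,110)). I'll triangulate the barcode to confirm its height and position.

```bash
python3 - <<'E'
from h import *
w,t,s=pickle.load(open("c2.pkl","rb"))
def bc(c,ctr,half):
    x,y=int(ctr[0])-half,int(ctr[1])-half
    g=cv2.cvtColor(c["frame"],cv2.COLOR_BGR2GRAY)[y:y+2*half,x:x+2*half]
    lab=(g>150).astype(np.uint8)
    n,l,st,_=cv2.connectedComponentsWithStats(lab);k=1+st[1:,4].argmax()
    cs,_=cv2.findContours((l==k).astype(np.uint8),cv2.RETR_EXTERNAL,2)
    hull=cv2.convexHull(max(cs,key=cv2.contourArea));m=np.zeros_like(g);cv2.fillConvexPoly(m,hull,1)
    m=cv2.erode(m,np.ones((3,3)));d=((g<110)&(m>0)).astype(np.uint8)
    d=cv2.morphologyEx(d,cv2.MORPH_CLOSE,np.ones((4,4)))
    n,l,st,ce=cv2.connectedComponentsWithStats(d);k=1+st[1:,4].argmax()
    pts=np.argwhere(l==k)[:,::-1].astype(np.float32);r=cv2.minAreaRect(pts)
    lr=cv2.minAreaRect(hull)
    print(st[k],r,"label",np.array(lr[0])+[x,y])
    return np.array(r[0])+[x,y],cv2.boxPoints(lr)+[x,y]
a,la=bc(t,(484,254),32);b,lb=bc(s,(186,285),32)
print(a,b,tri([(t,a),(s,b)]),onz(t,a,.074),onz(s,b,.074))
L=np.array([onz(t,p,.074) for p in la]);print(L.round(4))
e=L-np.roll(L,1,0);print([(np.linalg.norm(v).round(4),np.degrees(np.arctan2(v[1],v[0])).round(1)) for v in e])
# lid front corners in wrist view, z .074
A,B=onz(w,(160+72/2.5,180+146/2.5),.074),onz(w,(160+573/2.5,180+146/2.5),.074)
print(A,B,np.linalg.norm(B-A),(A+B)/2,np.arctan2(-(B-A)[0],(B-A)[1]))
# white label front corners in wrist view
A,B=onz(w,(160+278/2.5,180+252/2.5),.074),onz(w,(160+516/2.5,180+252/2.5),.074)
print("label",A,B,np.linalg.norm(B-A),(A+B)/2)
E
```

```text
[ 20  27  25  12 265] ((32.0, 32.5), (11.0, 24.0), 90.0) label [483.00436783 250.41915321]
[ 7 16 11  4 15] ((12.11764907836914, 17.97058868408203), (1.4552137851715088, 10.429031372070312), 75.96376037597656) label [185.5 262.5]
[484.  254.5] [166.11764908 270.97058868] (array([ 0.49289306, -0.32091127,  0.10358898]), [np.float64(9.518207072395594), np.float64(9.310523773600327)]) [ 0.50244494 -0.31189424  0.074     ] [ 0.4381135  -0.33169411  0.074     ]
[[ 0.4794 -0.2586  0.074 ]
 [ 0.5415 -0.2617  0.074 ]
 [ 0.5417 -0.362   0.074 ]
 [ 0.4798 -0.3577  0.074 ]]
[(np.float64(0.0991), np.float64(90.2)), (np.float64(0.0621), np.float64(-2.8)), (np.float64(0.1003), np.float64(-89.8)), (np.float64(0.0621), np.float64(176.1))]
[ 0.43587032 -0.43883728  0.074     ] [ 0.43581929 -0.23912452  0.074     ] 0.19971276478187655 [ 0.4358448 -0.3389809  0.074    ] 0.0002554719529275345
label [ 0.48104198 -0.35827033  0.074     ] [ 0.48106659 -0.26044167  0.074     ] 0.0978286615864522 [ 0.48105429 -0.309356    0.074     ]
```

```bash
python3 - <<'E'
from station import bot
from h import *
w,t,s=pickle.load(open("c2.pkl","rb"))
print("barcode",tri([(t,(484,254.5)),(s,(186,284.8))]))
print("rtop",tri([(t,(132.5,224.2)),(s,(444,172.2))]),onz(t,(132.5,224.2),.167))
a=np.pi/2+.185;q=[np.cos(a/2),np.sin(a/2),0,0]
bot.move_linear([.42,-.31,.32],velocity=.3)
bot.move_gripper(.085)
bot.move_to([.501,.343,.27],q);bot.hold(.2)
v=wrist(bot);pickle.dump(v,open("c3.pkl","wb"));cv2.imwrite("pics/w3.png",cv2.convertScaleAbs(v["frame"],alpha=2))
o=bot.observe();print(o["time"],o["tcp_pos"],o["qpos"].round(2))
E
```

```text
barcode (array([ 0.50314704, -0.31034251,  0.07281954]), [np.float64(1.0177135905482253), np.float64(0.9988467381325489)])
rtop (array([0.50309254, 0.34517179, 0.16196829]), [np.float64(0.18306228741630884), np.float64(0.13662445608822468)]) [0.50175508 0.34309012 0.167     ]
15.7083 [0.50132472 0.34251671 0.27010639] [ 0.56  0.11  1.71 -0.    1.32  0.37]
```

View pics/w3.png

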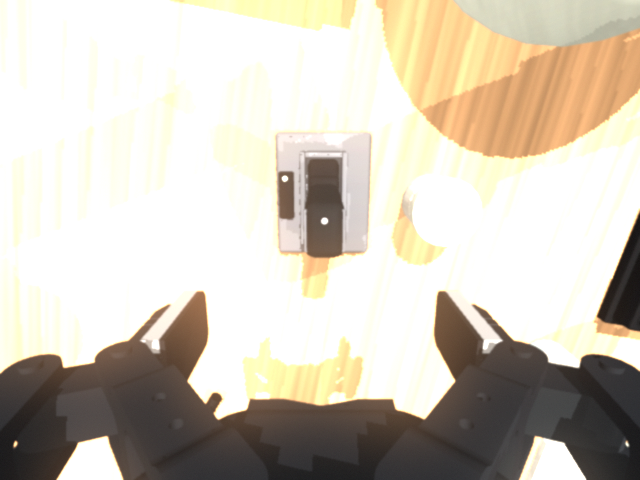

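The view shows the cradle base squarely aligned, (277,133)-(369,252), and the handle's top face around (324.5,236). The barcode triangulates to z = 0.073, which confirms the lid is shut.

```bash
python3 - <<'E'
from h import *
v=pickle.load(open("c3.pkl","rb"))
C=[onz(v,p,.012) for p in((277,133),(370,133),(368,252),(279,252))]
print(np.mean(C,0),[np.linalg.norm(C[i]-C[i-1]).round(4) for i in range(4)])
for i,j in((3,0),(2,1)):
    e=C[j]-C[i];print(np.arctan2(-e[0],e[1]))
for p in((306,237),(343,237),(324.5,257),(324.5,214),(324.5,236)):print(p,onz(v,p,.167))
E
```

```text
[0.50409693 0.34465424 0.012     ] [np.float64(0.127), np.float64(0.0946), np.float64(0.127), np.float64(0.0982)]
0.17297953019660617
0.20142067615673837
(306, 237) [0.49213567 0.3389951  0.167     ]
(343, 237) [0.51648259 0.34355939 0.167     ]
(324.5, 257) [0.5069412 0.3274326 0.167    ]
(324.5, 214) [0.50137237 0.35672339 0.167     ]
(324.5, 236) [0.50417936 0.34195921 0.167     ]
```

```bash
python3 - <<'E'
from station import bot
from h import *
X,Y=.5035,.3435
bot.move_linear([X,Y,.20],velocity=.15)
print(bot.move_linear([X,Y,.1085],velocity=.08,until_force=8))
bot.move_gripper(0.0,60);bot.hold(.3)
o=bot.observe();print(o["time"],o["tcp_pos"],o["grip_width"],o["finger_force"],o["contact_force"].round(1))
bot.move_linear([X,Y,.15],velocity=.05)
o=bot.observe();print(o["time"],o["tcp_pos"],o["grip_width"],o["finger_force"],o["contact_force"].round(1),o["torque"].round(2))
bot.move_linear([X,Y,.30],velocity=.12);bot.hold(.3)
o=bot.observe();print(o["time"],o["tcp_pos"],o["grip_width"],o["finger_force"],o["contact_force"].round(1))
t=bot.camera("top");s=bot.camera("scene");w=wrist(bot);pickle.dump((t,s,w),open("c4.pkl","wb"))
p=[int(v) for v in proj(t,[X,Y,.28])];r=[int(v) for v in proj(s,[X,Y,.28])];print(p,r)
R=lambda im,x,y:cv2.resize(im[max(y-60,0):max(y-60,0)+120,max(x-80,0):max(x-80,0)+160],(400,300),interpolation=cv2.INTER_CUBIC)
cv2.imwrite("pics/c4.png",np.vstack([np.hstack([R(t["frame"],*p),R(s["frame"],*r)]),np.hstack([cv2.resize(w["frame"],(400,300)),np.zeros((300,400,3),np.uint8)])]))
E
```

```text
False
18.4833 [0.50364942 0.34360511 0.1088107 ] 0.027479614145761496 50.25596737861633 [-0.8 -0.7  2.5]
19.4667 [0.50321285 0.34331882 0.14963943] 0.027375242344238097 49.904887676239014 [-0.6 -0.4 -2.1] [ 0.   -0.01  0.  ]
21.1667 [0.50335869 0.34341614 0.29946358] 0.027717454796991635 49.90270256996155 [ 0.4  0.8 -1.6]
[109, 206] [449, 125]
```

View pics/c4.png

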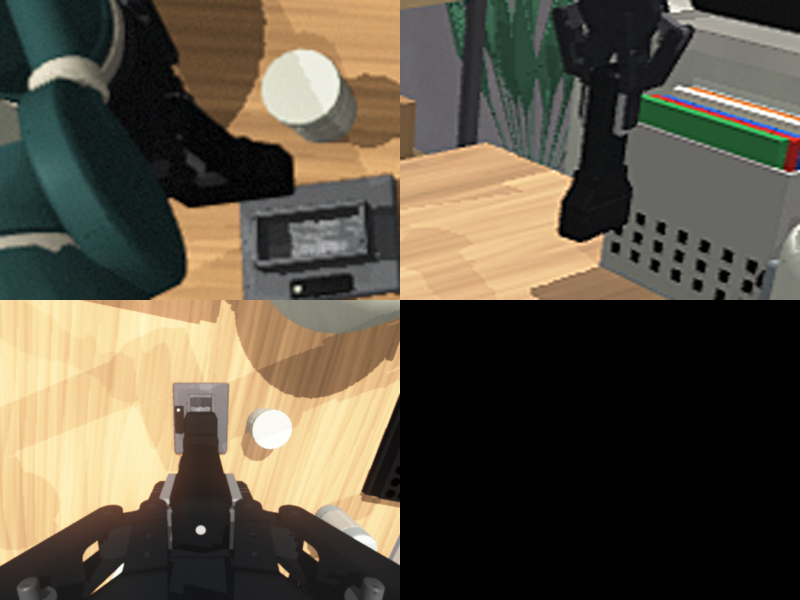

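The reader is held upright and clear of the cup: the head's lower edge is level in the scene crop at (590,235), and the wrist view has it centred between the pads. Now I'll check its lateral offset in the hand and carry it over.

```bash
python3 - <<'E'
from station import bot
from h import *
t,s,w=pickle.load(open("c4.pkl","rb"))
o=bot.observe();c=o["tcp_pos"]-[0,0,.0968];y=np.array([-np.sin(.185),np.cos(.185),0])
print("head end proj",proj(w,c+.038*y),proj(w,c+.038*y+[0,0,.034]))
g=cv2.cvtColor(w["frame"],cv2.COLOR_BGR2GRAY);print(g[165:200,316].tolist(),g[165:200,326].tolist())
a=np.pi/2+.004;q=np.array([np.cos(a/2),np.sin(a/2),0,0])
bot.move_linear([.5,.0,.31],rot=q,velocity=.15)
bot.move_linear([.5035,-.3105,.30],rot=q,velocity=.15);bot.hold(.5)
o=bot.observe();print(o["time"],o["tcp_pos"],o["orientation"],o["grip_width"],o["qpos"].round(2))
v=wrist(bot);t=bot.camera("top");s=bot.camera("scene");pickle.dump((v,t,s),open("c5.pkl","wb"))
cv2.imwrite("pics/c5.png",np.hstack([cv2.resize(v["frame"][100:400],(400,188)),cv2.resize(s["frame"][170:320,80:400],(400,188))]))
E
```

```text
head end proj [320.68732117 178.58631827] [320.64929391 186.07366848]
[99, 99, 99, 98, 98, 99, 120, 163, 179, 184, 184, 181, 167, 118, 70, 53, 51, 51, 52, 54, 55, 53, 54, 54, 54, 54, 53, 53, 53, 53, 53, 52, 52, 52, 52] [87, 87, 87, 86, 87, 86, 103, 143, 165, 169, 161, 158, 150, 109, 67, 53, 50, 51, 52, 53, 54, 53, 54, 53, 53, 53, 53, 53, 52, 52, 52, 52, 52, 52, 51]
26.4833 [ 0.50348601 -0.31044759  0.29997425] [ 7.05678561e-01  7.08532122e-01  1.85784006e-07 -3.41458938e-05] 0.027159812678249892 [-0.59  0.07  1.7   0.    1.37 -0.6 ]
```

View pics/c5.png

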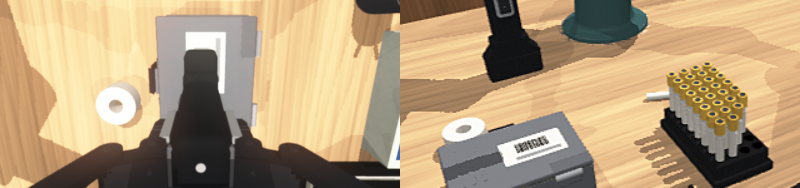

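The reader is over the case and the head end sits where it was predicted (row 178.5), so its offset in the hand is about zero. One refinement of the label position from this overhead wrist view, then I'll descend.

```bash
python3 - <<'E'
from h import *
v,t,s=pickle.load(open("c5.pkl","rb"))
g=cv2.cvtColor(v["frame"],cv2.COLOR_BGR2GRAY)
m=(g>175).astype(np.uint8);print(g[160,250:420:4].tolist());
sub=m[120:220,280:380];n,l,st,ce=cv2.connectedComponentsWithStats(sub);k=1+st[1:,4].argmax();x,y,w,h=st[k][:4]+[280,120,0,0]
print(x,y,w,h)
y0=y-.5
A,B=onz(v,(x-.5,y0),.074),onz(v,(x+w-.5,y0),.074);print("label +y corners",A,B,np.linalg.norm(A-B))
print("label centre y if 96:",(A+B)[1]/2-.048)
s0=g[90:200,330].astype(int);print("lid edge",s0.tolist())
E
```

```text
[176, 174, 174, 173, 173, 173, 173, 173, 173, 173, 173, 173, 252, 254, 254, 254, 254, 254, 254, 254, 254, 254, 254, 254, 246, 245, 254, 254, 177, 171, 170, 170, 170, 169, 162, 152, 152, 152, 152, 148, 153, 205, 185]
296 149 67 71
label +y corners [ 0.47924053 -0.25947086  0.074     ] [ 0.54258601 -0.25913017  0.074     ] 0.06334639376138691
label centre y if 96: -0.307300517253197
lid edge [224, 224, 224, 224, 224, 224, 225, 225, 224, 224, 223, 218, 206, 198, 197, 196, 196, 197, 196, 197, 197, 195, 190, 186, 186, 186, 186, 186, 186, 187, 186, 186, 182, 170, 160, 151, 158, 169, 173, 175, 175, 175, 175, 175, 175, 175, 175, 175, 175, 175, 175, 175, 175, 175, 174, 175, 175, 174, 174, 176, 192, 235, 252, 254, 254, 254, 254, 254, 254, 254, 254, 254, 254, 254, 254, 254, 254, 254, 254, 254, 254, 254, 254, 254, 254, 252, 226, 206, 166, 104, 76, 73, 73, 74, 74, 75, 75, 74, 74, 73, 72, 72, 72, 72, 71, 71, 69, 70, 69, 69]
```

```bash
python3 - <<'E'
from station import bot
from h import *
p=[.5035,-.3095]
bot.move_linear(p+[.22],velocity=.1)
print(bot.move_linear(p+[.191],velocity=.03,until_force=6));bot.hold(1)
o=bot.observe();print(o["time"],o["tcp_pos"],o["contact_force"].round(1),np.abs(o["qvel"]).max(),o["grip_width"],o["finger_force"])
t=bot.camera("top");s=bot.camera("scene")
R=lambda im,x,y:cv2.resize(im[y:y+120,x:x+160],(400,300),interpolation=cv2.INTER_CUBIC)
cv2.imwrite("pics/c6.png",np.hstack([R(t["frame"],430,180),R(s["frame"],100,210)]))
c=o["tcp_pos"]-[0,0,.0968]
for k in((-.015,-.038),(-.015,.038),(.015,-.038),(.015,.038)):
    u=proj(s,c+[k[0],k[1],0]);print(k,((u-[100,210])*2.5+[400,0]).round())
E
```

```text
False
29.7 [ 0.5035045  -0.30949211  0.19097555] [-0.2 -0.1 -1.8] 0.0013347562035088585 0.02750496018390089 49.88734424114227
(-0.015, -0.038) [555. 170.]
(-0.015, 0.038) [651. 141.]
(0.015, -0.038) [564. 190.]
(0.015, 0.038) [662. 160.]
```

View pics/c6.png

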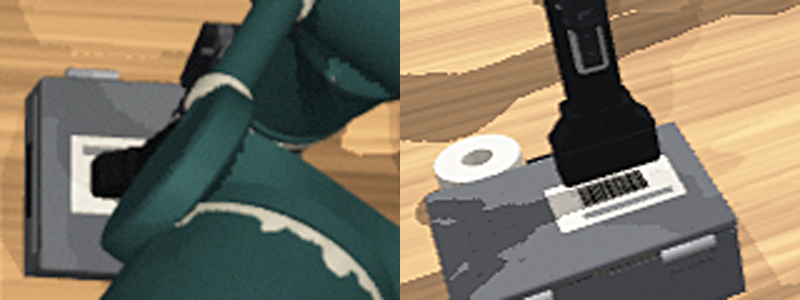

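In the final view the head's lower corners, at about (564,188) and (661,159), match the prediction for a window centred 20 mm above the barcode. The arm is steady and nothing is touching.

```bash
python3 -c "
from station import bot
print(bot.sign_off())"
```

```text
the job is handed in; nothing more can be done
None
```

The lid is latched shut, and the job was handed in at about 30 s with the reader held steady and upright, its window centred about 20 mm above the barcode and long side along it; one caution is that the closed fingertips pressed the lid with about 40 N while latching it, right at the stated limit for the arm and gripper body.

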